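Click the check standard into the classroom colorimeter

ROBOT

A 6-joint arm with a two-finger parallel gripper is mounted at the origin on the work surface. World frame = base frame: x ahead of the robot, y to its left, z up, the work surface at z = 0. Lengths are in m, angles in rad, forces in N, time in s.
With the tool pointing down it reaches from about 0.25 to 0.8 m from the base axis. Payload 3.9 kg.
Tool frame: the origin (TCP) lies on the centre line of the jaws, within the pads' length; the fingertips stand 22 mm ahead of it and the grasp point (between the pads) lies 3 mm ahead of it (r.tips_ahead is the distance from the TCP to the fingertips, in m); z points along the fingers, y is the line along which they close (so a half turn about z gives the same grasp; the last joint's range is limited). The gripper opens to 85 mm and grips with 20 to 120 N. Pads are 22 mm wide; open, the fingers measure 114 mm over their backs; the gripper's body (76 mm by 85 mm) begins 54 mm behind the grasp point. The pads swing forward as they close: fully open they stand 13 mm farther back than shut.
Start: joints at [1.117, 0.26, -0.138, 1.173, 0, 1.571], TCP at [0.23, 0.472, 0.253] pointing down, gripper open.
Joint ranges: [-2.78, 2.78], [-0.83, 1.72], [-1.28, 1.37], [-1.9, 2.12], [-1.57, 1.48], [-3.14, 3.14]. Speed limits (rad/s): [2.57, 2.57, 3.14, 3.14, 3.14, 3.14].

INTERFACE

Orientations are given as [roll, pitch, yaw] about the fixed x, y, z axes, in that order (R = Rz(yaw) Ry(pitch) Rx(roll)).
In Python, from plant import r gives the robot as it stands. The module is installed in compiled form; this text tells all that it offers. Calls block until the motion is done:
- r.move_ptp(position, orientation): joint-space move of the TCP to a pose.
- r.move_linear(position, rot=None, vel=0.15): straight line of the TCP; rot=None keeps the orientation; vel is the mean speed in m/s.
- r.movej(angles): joint-space move.
- r.open() and r.close_gripper(): open the fingers fully, or close them until they stop; the grip force is fixed at half the most.
- r.hold(seconds).
- r.inverse_kinematics(position, orientation): joint angles nearest the present ones, or None.
- r.observe(): the state.
- r.get_image(name): name is "scene" or "side" or "wrist"; returns (picture, depth): 420x560x3 uint8, red, green, blue; 420x560 float32, m along the optical axis (not along the pixel's ray), 0 where there is no reading.
- r.camera_info(name): a dict with "intrinsics" (3x3 intrinsics, pixels), "R" (3x3) and "t" (3): a world point X has camera coordinates R X + t; the wrist camera has in their place "tool_from_camera" (4x4, takes a point from camera to tool coordinates, whose origin is the TCP and whose axes are the flange's). Camera axes: x right, y down, z forward; pixel columns grow to the right and rows downward; lengths in m; the calibration is good to about 2 mm. A picture is of the moment at which its call begins: read the wrist's pose just before it. camera_info takes no time and is no camera call.
A pose or a line that the arm cannot do raises r.Unreachable and nothing moves.
- r.close_job(): hands the job in; it is judged then, once.
The state is a dict: "clock": time; "q": joint angles; "joint_vel": joint speeds; "tau": joint torques, N m; "eef_pos": TCP position; "orientation": TCP orientation; "wrist_force": force on the tool from outside, world axes, zero at the start; "moment": the same for the moment, N m; "gripper_width": finger opening in m; "grip_force": force on a finger pad.
Only numpy, scipy, OpenCV 4.12 (cv2) and the standard library are available. Lean on these libraries where they do the work, as an engineer would, in place of code of your own. Each camera call takes 0.05 s, during which the arm holds its last target. There are 200 camera calls.

TASK

Load the colorimeter for its check: take the tall round check standard with the groove round its lower part from the tray and, still gripping it or with the fingers on its top, push it down into the instrument's well, past the sprung side ball, until it clicks and is fully home. Let it go standing upright in the well, and leave the square cell and the short vial standing where they are on the tray.

Things in the scene. Friction and masses are not known exactly. Their poses are not given: they have to be found in the camera images.
- standard_mid (a point): Check standard: upright round rod, diameter 34 mm, 110 mm tall, 0.1 kg, white, its top 30 mm black; a groove all round 16 to 33 mm above its foot; foot tapered to 26 mm over 8 mm. Point: on its axis, 55 mm above the foot; z up. Stands on a fixed pink tray (floor 5, rim 14 mm above the table), one of three things in a row 100 mm apart, any order. Fully home, this point is 3 mm above well.
- well (a point): Mouth centre of the round well in the top of the grey colorimeter, a fixed box 150 x 180 x 62 mm; z up. Black funnel, 60 to 40 mm diameter in 12 mm, then straight to a flat floor 52 mm below the mouth. A steel ball, 9 mm proud of the +y wall 28 mm down, springs aside at 6 to 11 N: pushing past it takes 5 to 20 N, more than the rod's weight. Before the click the rod is 8 mm or more too high.
- cell_mid (a point): Bystander: the square cell, an upright square block 34 x 34 mm, 100 mm tall, white with a black cap, no groove, standing on the tray. This point is its centre, 50 mm above its foot; z is up.
- vial_mid (a point): Bystander: the short vial, a plain round one, diameter 44 mm, 60 mm tall, white with a black cap, standing on the tray. This point is its centre, 30 mm above its foot; z is up.
There are look-alikes about, which are no part of the job. What is shaped like the part that bears standard_mid but purple is not meant. Leave any pink look-alike of the part that bears vial_mid alone.

How it is judged:
By the outcome, as a careful person would: the job done as asked, in the order asked, and still so for the second after the job is handed in, with the robot touching nothing.
It also fails if it takes over 48 s, if anything falls off the work surface, if the arm or the gripper's body presses on something with over 40 N, if the wrist force passes 120 N, or if a joint passes its speed limit or range.

## Working session

There is one attempt and no reset: what is moved stays moved. The work goes in short steps, each a Python script; the robot and the scene stay as the last script left them, time stands still between calls to the robot, and variables do not carry over. Pictures are saved under pics/ and viewed, at most 10 in all, crops included, and the job is handed in when it is done.

```bash
mkdir -p pics; python3 - <<'E'
from plant import r
import cv2,numpy as np
for n in("scene","side"):
    p,d=r.get_image(n); np.savez(f"{n}.npz",p=p,d=d,**r.camera_info(n))
    cv2.imwrite(f"pics/{n}.png",p[:,:,::-1])
    i=r.camera_info(n); print(n,i["intrinsics"],i["R"],i["t"])
print(r.camera_info("wrist")); print(r.observe())
E
```

```text
scene [[406.12553529   0.         287.18881411]
 [  0.         406.12553529 214.03614272]
 [  0.           0.           1.        ]] [[-0.71407598  0.69996405  0.01207558]
 [ 0.53929875  0.56100621 -0.62803574]
 [-0.44637691 -0.44195289 -0.7780908 ]] [ 0.38418104 -0.25124191  1.15319354]
side [[490.64106408   0.         278.57044003]
 [  0.         490.64106408 205.33027655]
 [  0.           0.           1.        ]] [[ 0.99437394 -0.10588335  0.00303112]
 [-0.0712428  -0.68968532 -0.72059602]
 [ 0.07838964  0.71632596 -0.69334853]] [-0.53844283  0.066374    0.94042998]
{'intrinsics': array([[291.44080185,   0.        , 278.3010664 ],
       [  0.        , 291.44080185, 209.75686912],
       [  0.        ,   0.        ,   1.        ]]), 'tool_from_camera': array([[-3.10968738e-04, -9.50122577e-01, -3.11876564e-01,
         8.09687759e-02],
       [ 9.99999939e-01, -3.45380062e-04,  5.51008892e-05,
         4.86140537e-04],
       [-1.60068546e-04, -3.11876528e-01,  9.50122627e-01,
        -1.21137157e-01],
       [ 0.00000000e+00,  0.00000000e+00,  0.00000000e+00,
         1.00000000e+00]])}
{'clock': 0.1, 'q': array([ 1.11699053e+00,  2.60612425e-01, -1.39244318e-01,  1.17271729e+00,
        2.52330791e-05,  1.57080727e+00]), 'joint_vel': array([ 0.00049816, -0.00191004,  0.00198556, -0.00027176, -0.00014396,
       -0.00070276]), 'tau': array([ 3.05592212e-04, -4.06508517e+01,  2.54526830e+01,  1.00382415e-02,
        2.55308231e-05, -7.64000362e-06]), 'eef_pos': array([0.2298921 , 0.47134167, 0.2525496 ]), 'orientation': array([-3.13981495e+00, -2.52135883e-05,  2.68777587e+00]), 'wrist_force': array([ 0.18085953, -0.4301727 , -0.14406148]), 'moment': array([-7.79568489e-03, -5.25759700e-02, -3.77682606e-05]), 'grip_force': 0.0, 'gripper_width': 0.08542740814334554}
```

View pics/scene.png

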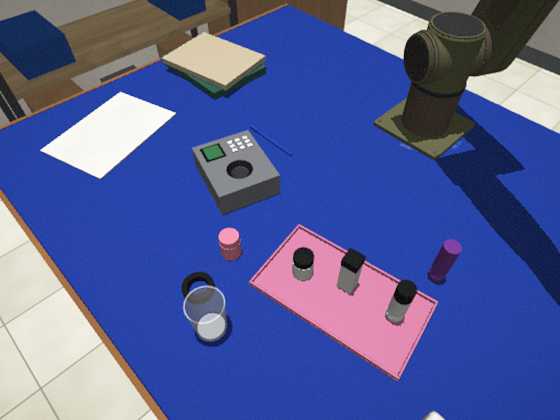

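View pics/side.png

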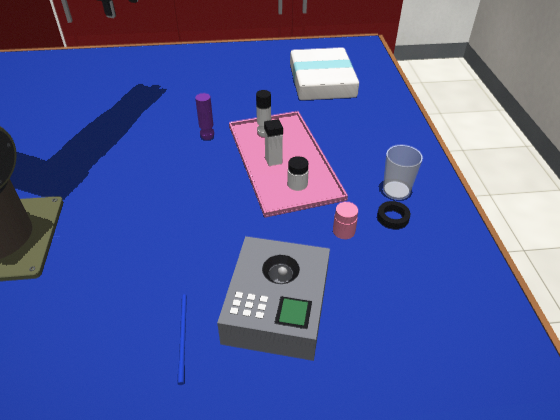

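The scene view shows three items on the pink tray: a vial at (303,263), a square cell at (350,271), and a tall round rod with a black top at (401,300). The purple rod at (445,260) and the pink vial at (230,243) are look-alikes. In the side view the round rod is at (264,113) and the well at (281,270). I take the rod at scene (401,300) as the standard: it is round, tall, white with a black top, and on the tray. I'll confirm that in a crop and measure it.

```bash
cat > h.py <<'E'
import numpy as np,cv2
def world(n):
    a=np.load(n+".npz");K,R,t,p,d=[a[k] for k in("intrinsics","R","t","p","d")]
    v,u=np.mgrid[:420,:560]
    c=np.stack([(u-K[0,2])/K[0,0]*d,(v-K[1,2])/K[1,1]*d,d],-1)
    return p,d,(c-t)@R
def ray(n,u,v,z):
    a=np.load(n+".npz");K,R,t=[a[k] for k in("intrinsics","R","t")]
    o=-R.T@t; w=R.T@np.linalg.inv(K)@[u,v,1]
    return o+w*(z-o[2])/w[2]
E
python3 - <<'E'
from h import *
for n,boxes in dict(scene=dict(std=(385,275,420,330),cell=(332,245,370,300),vial=(288,243,320,285),pinkv=(215,225,245,265),purple=(425,235,465,285)),side=dict(std=(250,85,275,140),cell=(262,117,287,170),vial=(285,152,312,192),purple=(192,90,220,142))).items():
    p,d,W=world(n)
    for k,(a,b,c,e) in boxes.items():
        w=W[b:e,a:c].reshape(-1,3); w=w[d[b:e,a:c].ravel()>0]
        zt=np.percentile(w[:,2],98); 
        top=w[(w[:,2]>zt-.005)]
        (cx,cy),_,_=cv2.minAreaRect(top[:,:2].astype(np.float32)); ext=cv2.minAreaRect(top[:,:2].astype(np.float32))
        print(n,k,"ztop %.3f"%zt,len(top),"rect",np.round([cx,cy,*ext[1],ext[2]],4),"mean",top.mean(0).round(4))
    # colorimeter top plane & well
    m=(abs(W[...,2]-.062)<.006)&(d>0)
    g=(np.ptp(p.astype(int),axis=2)<25)&m
    x0,y0,x1,y1=(185,120,290,220) if n=="scene" else (215,235,335,360)
    s=np.zeros(m.shape,bool);s[y0:y1,x0:x1]=1
    w=W[g&s]; rr=cv2.minAreaRect(w[:,:2].astype(np.float32)); print(n,"colorimeter",w[:,2].mean(),rr)
    # mouth: pixels near well, dark
    dark=((p.max(2)<45)&s).astype(np.uint8)
    cs,_=cv2.findContours(dark,cv2.RETR_EXTERNAL,cv2.CHAIN_APPROX_NONE)
    for q in sorted(cs,key=cv2.contourArea)[-3:]:
        if len(q)<6: continue
        pts=np.array([ray(n,u,v,.062)[:2] for u,v in q[:,0]]).astype(np.float32)
        print(n,"dark",cv2.boundingRect(q),cv2.contourArea(q),"circle",cv2.minEnclosingCircle(pts),"ell",cv2.fitEllipse(pts))
s=cv2.imread("pics/scene.png")[215:345,280:470];t=cv2.imread("pics/side.png")[80:210,185:355]
cv2.imwrite("pics/crop1.png",np.hstack([cv2.resize(s,None,fx=2.2,fy=2.2,interpolation=2),cv2.resize(t,None,fx=2.2,fy=2.2,interpolation=2)]))
E
```

```text
scene std ztop 0.117 288 rect [5.36200e-01 2.89600e-01 3.27000e-02 3.40000e-02 8.48386e+01] mean [0.5364 0.2898 0.1156]
scene cell ztop 0.107 300 rect [0.5482 0.1829 0.0355 0.0343 9.6902] mean [0.5495 0.1835 0.1056]
scene vial ztop 0.067 306 rect [5.91900e-01 9.92000e-02 3.98000e-02 4.11000e-02 5.77518e+01] mean [0.5922 0.0998 0.0657]
scene pinkv ztop 0.062 279 rect [ 6.6450e-01 -4.3000e-02  4.2300e-02  3.8700e-02  4.9986e+01] mean [ 0.665  -0.0418  0.0606]
scene purple ztop 0.112 233 rect [3.99600e-01 2.97000e-01 3.28000e-02 3.31000e-02 4.27486e+01] mean [0.4006 0.2973 0.1109]
scene colorimeter 0.06273143950506462 ((0.5170901417732239, -0.2014695256948471), (0.18403378129005432, 0.14968310296535492), 73.16913604736328)
scene dark (218, 144, 6, 9) 2.0 circle ((0.5108672380447388, -0.2616901397705078), 0.016336672008037567) ell ((0.5116668343544006, -0.260773241519928), (0.0031616520136594772, 0.03027787245810032), 161.5331268310547)
scene dark (201, 149, 14, 13) 10.0 circle ((0.5468928813934326, -0.26659539341926575), 0.02493450604379177) ell ((0.5739200115203857, -0.2371031343936920
[... 616 characters left out ...]
rple ztop 0.110 118 rect [3.99500e-01 2.93300e-01 3.59000e-02 3.24000e-02 6.64501e+01] mean [0.3999 0.2926 0.1093]
side colorimeter 0.06165948963336929 ((0.5169774293899536, -0.20342302322387695), (0.18295158445835114, 0.1499108076095581), 73.14737701416016)
side dark (276, 297, 36, 31) 121.0 circle ((0.5365396738052368, -0.2601740062236786), 0.032920051366090775) ell ((0.5371228456497192, -0.2580946087837219), (0.05067148432135582, 0.061107534915208817), 163.66656494140625)
side dark (263, 255, 36, 27) 339.5 circle ((0.5259225368499756, -0.17491751909255981), 0.030164310708642006) ell ((0.5256876945495605, -0.17547428607940674), (0.05444621294736862, 0.05658743530511856), 169.4175567626953)
```

View pics/crop1.png

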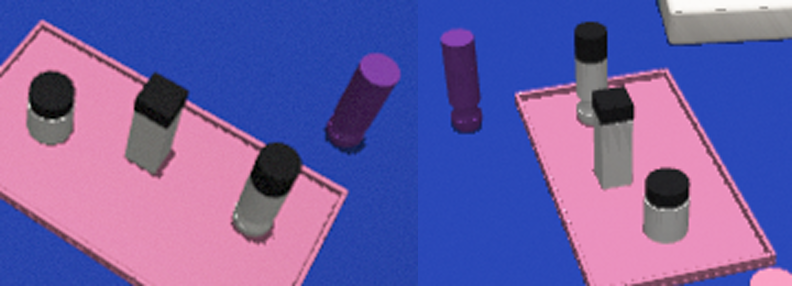

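The crop confirms it. The item at scene (401,300) / side (264,113) is the round white rod with a black top and a groove near its foot. The square cell and short vial are beside it, and the purple twin is off the tray. I'll move above it and refine the position with the wrist camera.

```bash
cat >> h.py <<'E'
from scipy.spatial.transform import Rotation as Ro
def wristshot(r,name):
    o=r.observe(); p,d=r.get_image("wrist"); i=r.camera_info("wrist")
    T=np.eye(4);T[:3,:3]=Ro.from_euler("xyz",o["orientation"]).as_matrix();T[:3,3]=o["eef_pos"]
    M=T@i["tool_from_camera"]; R=M[:3,:3].T
    np.savez(name+".npz",p=p,d=d,intrinsics=i["intrinsics"],R=R,t=-R@M[:3,3]); cv2.imwrite(f"pics/{name}.png",p[:,:,::-1])
    return world(name)
def top(W,d,c,z,rad=.035,tol=.006):
    m=(d>0)&(np.hypot(W[...,0]-c[0],W[...,1]-c[1])<rad)&(abs(W[...,2]-z)<tol)
    w=W[m]; return w[:,2].mean(),len(w),cv2.minAreaRect(w[:,:2].astype(np.float32)),m
E
python3 - <<'E'
from plant import r
from h import *
r.move_ptp([.536,.288,.245],[np.pi,0,np.pi/2])
o=r.observe();print(o["clock"],o["eef_pos"],o["orientation"])
p,d,W=wristshot(r,"w1")
z,n,q,m=top(W,d,(.536,.288),.115); print(z,n,q)
cs,_=cv2.findContours(m.astype(np.uint8),0,1); c=max(cs,key=cv2.contourArea)[:,0]
pts=np.array([ray("w1",u,v,.115)[:2] for u,v in c],np.float32);print("plane circle",cv2.minEnclosingCircle(pts),cv2.boundingRect(c))
E
```

```text
1.4417 [0.53519278 0.28882799 0.24503651] [-3.14101590e+00 -4.28206033e-04  1.57248985e+00]
0.11527133641184885 1081 ((0.5360438823699951, 0.2889218032360077), (0.032722726464271545, 0.03347083926200867), 0.19697654247283936)
plane circle ((0.5360504388809204, 0.28931480646133423), 0.017727559432387352) (262, 189, 37, 37)
```

View pics/w1.png

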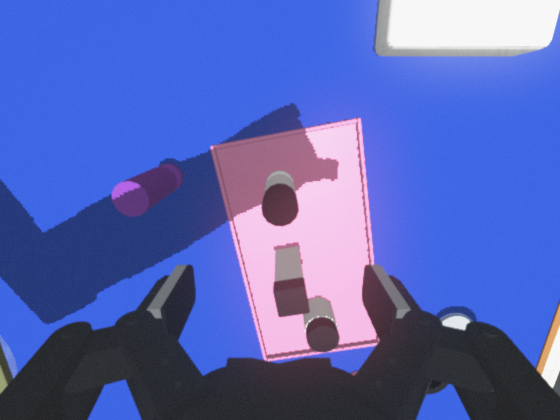

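The wrist view shows the standard's top at (280,207), which gives a position of (0.536, 0.289). It is clear of both fingers' paths. Next: grasp, lift, carry over the well and look.

```bash
python3 - <<'E'
from plant import r
from h import *
r.move_linear([.536,.289,.093],vel=.12)
r.hold(.2);r.close_gripper();r.hold(.3)
o=r.observe();print(o["clock"],o["eef_pos"],o["gripper_width"],o["grip_force"],o["wrist_force"])
r.move_linear([.536,.289,.25],vel=.12)
r.move_linear([.525,-.175,.25],vel=.18); r.hold(.3)
o=r.observe();print(o["clock"],o["eef_pos"],o["orientation"],o["gripper_width"],o["grip_force"],o["wrist_force"])
wristshot(r,"w2")
for n in("scene","side"):
    p,d=r.get_image(n); np.savez(f"{n}2.npz",p=p,d=d,**r.camera_info(n)); cv2.imwrite(f"pics/{n}2.png",p[:,:,::-1])
a,b=cv2.imread("pics/scene2.png")[60:340,150:430],cv2.imread("pics/side2.png")[60:340,150:430]
cv2.imwrite("pics/c2.png",np.hstack([cv2.resize(x,(400,400)) for x in(a,b)]))
E
```

```text
3.9417 [0.53623647 0.28912668 0.09321513] 0.032535134171103514 59.76454686373472 [ 0.66978307 -0.95550774  1.47875238]
8.425 [ 0.52503325 -0.17480226  0.2500342 ] [ 3.14155307e+00 -3.33382650e-05  1.57110128e+00] 0.03239982846972882 59.58654820919037 [-0.02436468  0.02830271 -0.21326247]
```

View pics/c2.png

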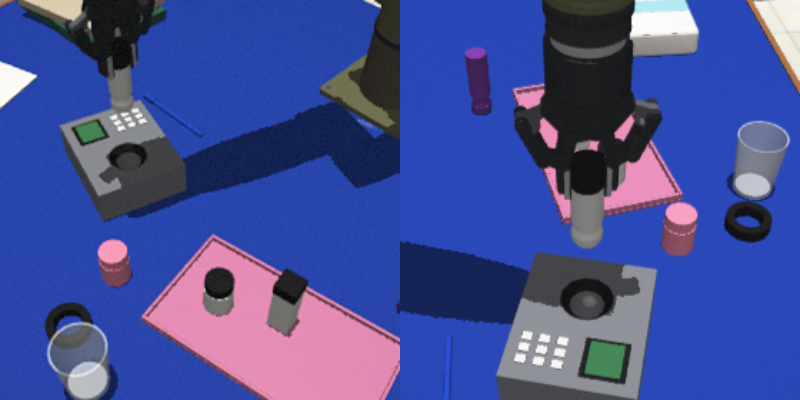

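View pics/w2.png

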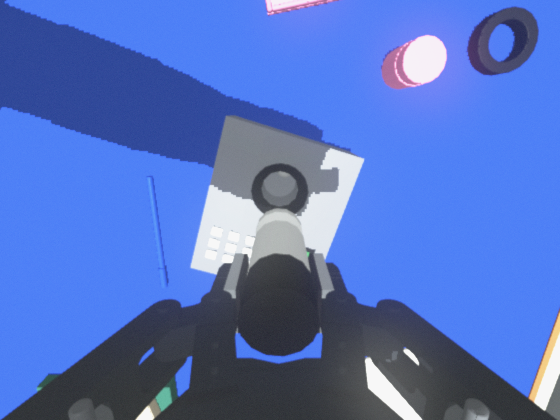

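The views show the rod held upright, with its foot above the well. The funnel is at (280,189) in the wrist picture, and the cell and vial still stand on the tray. I'll refine the mouth centre and check the rod's axis, then insert in small steps with force watch.

```bash
python3 - <<'E'
from h import *
p,d,W=world("w2")
s=np.zeros(d.shape,np.uint8); s[155:225,240:325]=1
m=((p.max(2)<70).astype(np.uint8))&s
cs,_=cv2.findContours(m,0,1); c=max(cs,key=cv2.contourArea)[:,0]; print(cv2.boundingRect(c))
c=np.array([q for q in c if q[1]<207])
P=np.array([ray("w2",u,v,.062)[:2] for u,v in c])
A=np.c_[2*P,np.ones(len(P))];x=np.linalg.lstsq(A,(P**2).sum(1),rcond=None)[0]
res=abs(np.hypot(*(P-x[:2]).T)-np.sqrt(x[2]+x[:2]@x[:2]));k=res<np.percentile(res,75)
x=np.linalg.lstsq(A[k],(P[k]**2).sum(1),rcond=None)[0];print("well",x[:2],"R",np.sqrt(x[2]+x[:2]@x[:2]),res.max())
for n in("scene2","side2","w2"):
    p,d,W=world(n); near=(d>0)&(np.hypot(W[...,0]-.525,W[...,1]+.175)<.03)
    for lo,hi in((.162,.172),(.195,.215)):
        w=W[near&(W[...,2]>lo)&(W[...,2]<hi)]
        if len(w)>20:
            A=np.c_[2*w[:,:2],np.ones(len(w))];b=np.linalg.lstsq(A,(w[:,:2]**2).sum(1),rcond=None)[0]
            print(n,lo,len(w),"axis",b[:2].round(4),"r",np.sqrt(b[2]+b[:2]@b[:2]).round(4))
    print(n,"min z",np.percentile(W[near&(W[...,2]>.1)][:,2],1))
E
```

```text
(256, 165, 37, 17)
well [ 0.52242081 -0.16284934] R 0.01744023977372831 0.004602858307245949
scene2 0.162 28 axis [ 0.5247 -0.1731] r 0.0143
scene2 0.195 122 axis [ 0.5248 -0.1732] r 0.0157
scene2 min z 0.17003320513974393
side2 0.162 48 axis [ 0.5246 -0.1764] r 0.0154
side2 0.195 240 axis [ 0.5248 -0.176 ] r 0.0164
side2 min z 0.1703415287743346
w2 0.162 28 axis [ 0.5248 -0.175 ] r 0.0166
w2 0.195 552 axis [ 0.5247 -0.175 ] r 0.0167
w2 min z 0.1793384931839433
```

The rod is vertical and centred on the TCP. The wrist mouth mask only caught part of the ring, so I'm discarding it. The two fixed views agree on a well at (0.525, -0.175), so I insert in steps with the force monitored.

```bash
python3 - <<'E'
from plant import r
import numpy as np
r.move_linear([.525,-.175,.155],vel=.12); r.hold(.1)
z=.155
while z>.1005:
    z-=.005; r.move_linear([.525,-.175,z],vel=.05); o=r.observe(); f=o["wrist_force"]
    print("%.3f"%z,o["eef_pos"].round(4),f.round(1),o["moment"].round(2),"w%.4f"%o["gripper_width"])
    if np.linalg.norm(f)>35: print("STOP");break
print(o["clock"])
E
```

```text
0.150 [ 0.5248 -0.1749  0.1499] [ 0.1  0.3 -1.6] [-0.03 -0.02  0.04] w0.0329
0.145 [ 0.5246 -0.1749  0.1445] [-0.3 -0.1 -1.3] [-0.04  0.01  0.01] w0.0327
0.140 [ 0.5246 -0.1749  0.1395] [-0.4  0.5 -1.7] [0.04 0.03 0.03] w0.0330
0.135 [ 0.5247 -0.1749  0.1346] [ 0.6 -0.3 -1.2] [ 0.06 -0.    0.02] w0.0327
0.130 [ 0.5246 -0.1749  0.1296] [-0.3  1.2 -0.6] [ 0.05 -0.01 -0.03] w0.0328
0.125 [ 0.5247 -0.175   0.1247] [-0.5 -0.8 -1.5] [-0.03  0.01 -0.02] w0.0328
0.120 [ 0.5239 -0.1754  0.1195] [-3.4 -2.1  0.5] [-0.64  0.7   0.03] w0.0330
0.115 [ 0.5251 -0.1759  0.1148] [-1.  -4.7 -0.6] [-1.25  0.26 -0.03] w0.0324
0.110 [ 0.5246 -0.1754  0.1095] [-1.3 -5.6 -3.1] [-1.25  0.19  0.03] w0.0327
0.105 [ 0.524  -0.1747  0.1041] [-1.7 -3.7 -6.5] [-1.    0.27  0.1 ] w0.0325
0.100 [ 0.5244 -0.174   0.0992] [-0.2 -1.5 -6.7] [-0.36  0.18 -0.06] w0.0328
12.3667
```

```bash
python3 - <<'E'
from plant import r
import numpy as np
x,y,z=.525,-.175,.100
while z>.090:
    z-=.001; r.move_linear([x,y,z],vel=.02); r.hold(.1); o=r.observe(); f=o["wrist_force"]
    print("%.3f"%z,o["eef_pos"].round(4),f.round(1),o["moment"].round(2),"w%.4f"%o["gripper_width"])
    if f[2]>20 or np.linalg.norm(f)>30: print("STOP");break
print(o["clock"])
E
```

```text
0.099 [ 0.5252 -0.1748  0.0992] [-1.2 -0.5 -2.5] [-0.08  0.23 -0.02] w0.0328
0.098 [ 0.5255 -0.175   0.0984] [ 0.  -0.4 -1.4] [ 0.   -0.02 -0.1 ] w0.0327
0.097 [ 0.5255 -0.1752  0.0982] [-0.9  0.3  5.4] [ 0.16  0.39 -0.01] w0.0328
0.096 [ 0.5256 -0.1753  0.0982] [-2.6  0.1 12.2] [0.25 0.83 0.02] w0.0329
0.095 [ 0.5257 -0.1755  0.0981] [-4.3  1.5 17.8] [ 0.27  1.32 -0.  ] w0.0330
0.094 [ 0.5257 -0.1756  0.0981] [-7.1  2.2 24.7] [0.32 1.81 0.  ] w0.0326
STOP
14.4667
```

The rod bottomed out at TCP 0.098, exactly the expected home height. I'll relieve the load, release, rise and verify.

```bash
python3 - <<'E'
from plant import r
from h import *
r.move_linear([.5255,-.175,.098],vel=.02); r.hold(.2); r.open(); r.hold(.3)
r.move_linear([.5255,-.175,.25],vel=.12); r.hold(.2)
p,d,W=wristshot(r,"w3"); print("top",top(W,d,(.525,-.175),.12)[:3])
for n in("scene","side"):
    p,d=r.get_image(n); np.savez(f"{n}3.npz",p=p,d=d,**r.camera_info(n)); cv2.imwrite(f"pics/{n}3.png",p[:,:,::-1])
    p,d,W=world(n+"3")
    print(n,top(W,d,(.525,-.175),.12)[:3],"cell",top(W,d,(.548,.181),.105)[:3],"vial",top(W,d,(.592,.098),.065)[:3])
a,b=cv2.imread("pics/scene3.png")[60:340,150:430],cv2.imread("pics/side3.png")[60:340,150:430]
cv2.imwrite("pics/c3.png",np.hstack([cv2.resize(x,(400,400)) for x in(a,b)]))
o=r.observe();print(o["clock"],o["gripper_width"],o["wrist_force"])
E
```

```text
top (np.float64(0.12027312848895319), 1085, ((0.5256780982017517, -0.17544928193092346), (0.03299441188573837, 0.03326093778014183), 7.20128870010376))
scene (np.float64(0.1202717568220714), 155, ((0.5254997611045837, -0.17420512437820435), (0.03475102037191391, 0.03240435570478439), 35.23186492919922)) cell (np.float64(0.105276058576692), 321, ((0.5481942296028137, 0.18315812945365906), (0.03543052077293396, 0.03413819521665573), 11.345836639404297)) vial (np.float64(0.06545863390813556), 330, ((0.5919819474220276, 0.09989289194345474), (0.04032047837972641, 0.04033355414867401), 22.573881149291992))
side (np.float64(0.1192087854507809), 317, ((0.5257013440132141, -0.17752687633037567), (0.03361416235566139, 0.03451990708708763), 3.3261141777038574)) cell (np.float64(nan), 0, ((0.0, 0.0), (0.0, 0.0), 0.0)) vial (np.float64(0.06407544575964412), 211, ((0.5894380807876587, 0.09382116049528122), (0.036283887922763824, 0.039971716701984406), 27.780000686645508))
17.65 0.08533996102124114 [ 0.61016032 -0.35427848  0.49561273]h.py:20: RuntimeWarning: Mean of empty slice.
  w=W[m]; return w[:,2].mean(),len(w),cv2.minAreaRect(w[:,:2].astype(np.float32)),m
  ret = ret.dtype.type(ret / rcount)
```

View pics/c3.png

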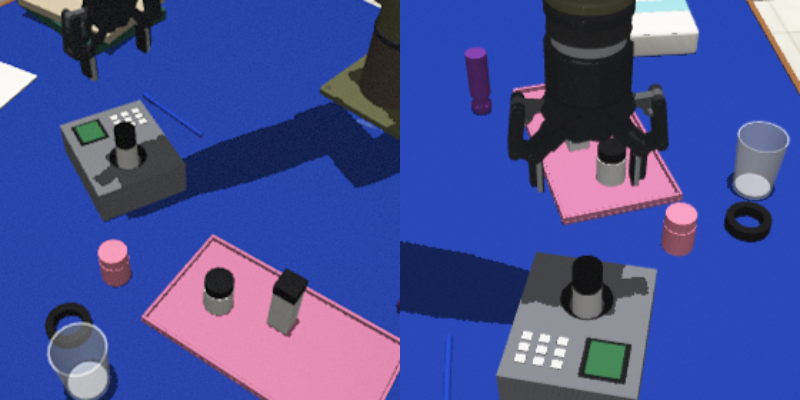

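The standard stands upright in the well with its top at z = 0.120, the fully-home height. The cell and vial have not moved, and the gripper is clear.

```bash
python3 -c "
from plant import r
print(r.close_job())"
```

```text
the job is handed in; nothing more can be done
None
```

The check standard is pushed past the ball and fully home in the colorimeter's well, standing upright and released, with the cell and vial unmoved on the tray; the job was handed in at about 18 s on the robot's clock.

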